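Seat and clamp the dirt-trap cover

ROBOT

A 6-joint arm with a two-finger parallel gripper is mounted at the origin on the work surface. World frame = base frame: x ahead of the robot, y to its left, z up, the work surface at z = 0. Lengths are in mm, angles in rad, forces in N, time in s.
With the tool pointing down it reaches from about 375 to 825 mm from the base axis. Payload 5.5 kg.
Tool frame: the origin (TCP) lies midway between the tips of the shut fingers; the grasp point (between the pads) lies 19 mm behind it; x points along the fingers, z is the direction in which the jaws open and shut, and the axes are right-handed (so a half turn about x gives the same grasp; the last joint's range is limited). The gripper opens to 85 mm and grips with 20 to 120 N. Pads are 22 mm wide; open, the fingers measure 114 mm over their backs; the gripper's body (76 mm by 85 mm) begins 54 mm behind the grasp point. The pads swing forward as they close: fully open they stand 13 mm farther back than shut.
Start: joints at [0, 0.314, -0.047, 1.21, 0, 1.571], TCP at [599.996, -0, 231.299] pointing down, gripper open.
Joint ranges: [-2.67, 2.67], [-0.69, 1.73], [-1.03, 1.25], [-2.08, 2.16], [-1.42, 1.45], [-3.14, 3.14]. Speed limits (rad/s): [2.39, 2.39, 3.01, 3.14, 3.14, 3.14].

INTERFACE

Orientations are given as a rotation vector (axis times angle).
In Python, from plant import robot gives the robot as it stands.
- The arm moves only by the shell command python3 -m inch 'ROWS' [OPENING] [FORCE]. ROWS is JSON, a list of rows, each a list of 2 entries, a list of its own where there are three numbers: the shift along the world's x, y, z in m, then the turn about the world's z in rad. In form: [[[dx, dy, dz], twist], ...]. A call has 1 to 12 rows; each row is the pose to reach, as a shift and turn from the pose measured when the call began; what a row does not reach only later rows make up. A row lasts 1/10 s, in which the tool goes at most 50 mm and 8.59 degrees, less where a joint would pass 70% of its speed; a pose out of reach is approached as far as the arm can. A call with a gripper value outside its range is refused whole. OPENING is the opening, from 0 (shut) to 1 (fully open), set as the call begins (- or left out, the last holds). The fingers move at their own pace and stop on an object; FORCE is the grip in N (left out, the last holds). Time passes only in rows, so rows that repeat a pose let the fingers close. It gives the time, the measured TCP pose, the force and the opening at its end, in the units of the state.
- robot.sense(): the state, without advancing time (a new reading comes with each control period).
- robot.snapshot(name): name is "scene" or "side" or "wrist"; returns a dict with "pixels" (400x640x3 uint8, blue, green, red), "range_z" (400x640 float32, mm along the optical axis (not along the pixel's ray), 0 where there is no reading), "fovy" (degrees; the focal length in pixels is half the picture's height over the tangent of half this angle, whatever the lens; pixels are square), "cx", "cy" (the principal point, pixels), "view" (4x4, takes a point from world to camera coordinates). Camera axes: x right, y up, looking along -z (the intrinsics and any distortion apply to the point x, -y, -z); pixel columns grow to the right and rows downward; lengths in mm; the calibration is good to about 2 mm. A picture is of the moment at which its call begins.
- robot.finish_job(): hands the job in, once; it reports no verdict.
The state is a dict: "clock": time; "joint_positions": joint angles; "qd": joint speeds; "joint_torque": joint torques, N m; "ee_pos": TCP position; "ee_rot": TCP orientation; "wrist_force": force on the tool from outside, world axes, zero at the start; "ft_torque": the same for the moment, N m; "opening": finger opening in mm.
Only numpy, scipy, OpenCV 4.12 (cv2) and the standard library are available. Lean on these libraries where they do the work, as an engineer would, in place of code of your own. Each camera call takes 0.05 s, during which the arm holds its last target. There are 200 camera calls.

TASK

Close up the vacuum dirt trap: with a light downward pressure, turn its cover clockwise (seen from above) until you feel the locating pin drop into its hidden hole, and press the cover down flush. Then swing the clamp fully in over the cover's rim and let go. Go gently so that the pin is never forced, and leave the loose fittings beside the trap alone.

Things in the scene. Friction and masses are not known exactly. Their poses are not given: they have to be found in the camera images.
- pot: Vacuum dirt trap fixed to the bench: round cast pot on a grey foot 120 x 170 x 10 mm (107 mm to its +y, 63 mm to its -y). Origin: on the pot's vertical axis, at bench height, z up. Pipe ports stick out 90 mm along +x and 60 mm along -y, 40 mm high. A clamp pillar, 21 mm thick, stands 80 mm from the axis along +y.
- flange (a point): Centre of the pot's machined flange face, 90 mm above the bench, 92 mm across. The hidden pin hole in it is 10 mm wide, 12 mm deep, 33 mm from the axis, under the cover; its bearing is not known (the flange is screwed on wherever it tightens): 17 to 80 degrees clockwise, seen from above, of where the pin stands at the start.
- cover: Round aluminium cover plate on the pot, 84 mm across, 8 mm thick. Origin: centre of its underside. Below it a round-nosed steel pin, 8 mm thick, 8 mm long, 33 mm off axis along the cover's +x: its tip rides on the flange face, so the cover starts 8 mm proud; home, the underside lies on the face. Over 30 N on the pin scores the face or hole.
- cover_rib (a point): In the cover's upright rib handle, on the axis, 22 mm above the plate's top: 52 mm long (along x), 12 mm wide (y), its top 30 mm above the plate. A strainer spigot below keeps the cover level, centred and captive (lifts 4 mm at most). Its O-ring drags: the cover does not sink by itself; about 3 N downward moves it, about 0.1 N m turns it.
- clamp (a joint): Swing clamp, rad: a dark steel bar 14 x 10 mm on the pillar, turning about the pillar's axis, underside 2 mm above the seated cover (it cannot pass over a proud one). 0 = parked, finger (46 mm) along the pot's +x, knob along -x. Grows clockwise seen from above to its stop at 1.57: finger over the rim, knob at the pot's +y. Drag 0.12 N m; stays where left.
- clamp_knob (a point): On the upright round steel knob at the clamp's tail, 14 mm across, 45 mm from the pivot (the pillar's axis). This point is 128 mm above the bench; the knob stands free from the bar's top at 110 mm up to 140 mm above the bench.
- plug0: Loose aluminium blanking plug standing on its hexagon head (34 mm across corners, 12 mm high, shank 22 mm across, 30 mm high overall). Origin: centre of its underside. Leave alone.
- plug1: Second loose aluminium blanking plug, the same as the first. Leave alone.
- bushing: Loose steel hex bushing standing on its hexagon (40 mm across corners, 26 mm high). Origin: centre of its underside. Leave alone.
- gasket: Loose copper gasket ring lying flat, 44 mm across, 5 mm thick. Origin: centre of its underside. Leave alone.
Things that resemble listed ones, but are neither listed nor needed, are in the scene too. There is more than one size of the pot; the job needs the smallest.

How it is judged (in metres and radians):
On the way, in this order (a step that is already met when the one before it is completed fails the run):
1. the pin has dropped in and the cover is flush: its underside within 1.5 mm of the flange face (z of cover in the frame of pot below 0.0915 m), for 0.2 s.
2. the clamp is swung in over the rim (value of joint clamp above 1.4 rad), for 0.2 s.
At the end, for the whole second after the job is handed in: The cover lies flush (its underside at most 1.5 mm above the pot's flange face), so its pin is in the hole, and the clamp stands over the cover's rim within 0.17 rad of its stop; the cover is at rest (z of cover in the frame of pot below 0.0915 m and value of joint clamp above 1.4 rad and linear speed of cover below 0.02 m/s); the robot touches nothing.
It fails at once if the pin forced: more than 30 N between the cover and the pot or clamp (contact force between cover and pot above 30 N).
It fails at once if a loose fitting moved by more than 15 mm (distance of any of plug0, plug1, bushing, gasket from where it was at the start of the episode above 0.015 m).
It also fails if it takes over 69 s, if anything falls off the work surface, if the arm or the gripper's body presses on something with over 40 N, if the wrist force passes 120 N, or if a joint passes its speed limit or range.

## Working session

There is one attempt and no reset: what is moved stays moved. The work goes in short steps, Python scripts to look and compute and a shell command to move; the robot and the scene stay as the last step left them, time stands still between calls to the robot, and variables do not carry over. Pictures are saved under pics/ and viewed, about 8 in all and at most 12, crops included, and the job is handed in when it is done.

```bash
ls; mkdir -p pics; cat > h.py <<'E'
import numpy as np, cv2
from plant import robot
def snap(n,save=None):
    s=robot.snapshot(n); 
    if save: cv2.imwrite('pics/'+save,s['pixels'])
    np.savez('last_%s.npz'%n,**s); return s
def load(n): return dict(np.load('last_%s.npz'%n))
def world(s,u,v,z=None):
    f=200/np.tan(np.radians(float(s['fovy']))/2); V=np.array(s['view']); R=V[:3,:3]; t=V[:3,3]
    d=R.T@np.array([(u-float(s['cx']))/f,-(v-float(s['cy']))/f,-1.]); c=-R.T@t
    k=float(s['range_z'][int(v),int(u)]) if z is None else (z-c[2])/d[2]
    return c+k*d
def cloud(s):
    f=200/np.tan(np.radians(float(s['fovy']))/2); V=np.array(s['view']); R=V[:3,:3]; t=V[:3,3]
    v,u=np.mgrid[:400,:640]; r=s['range_z']
    P=np.stack([(u-float(s['cx']))/f*r,-(v-float(s['cy']))/f*r,-r],-1)
    W=(P-t)@R; W[r==0]=np.nan; return W
E
python3 - <<'E'
from h import *
a=snap('scene','scene.png'); b=snap('side','side.png'); c=snap('wrist','wrist.png')
for s in (a,b,c): print({k:s[k] for k in s if k not in('pixels','range_z')})
print(robot.sense())
E
```

```text
pics
{'fovy': 44.621076565956486, 'cx': 321.6350945853904, 'cy': 201.74091318727938, 'view': array([[ 7.02917035e-01,  7.11261828e-01,  3.77545869e-03,
        -3.28883330e+02],
       [-4.04321829e-01,  3.95199892e-01,  8.24827803e-01,
         1.23624398e+02],
       [ 5.85176470e-01, -5.81312014e-01,  5.65371419e-01,
        -1.37987706e+03],
       [ 0.00000000e+00,  0.00000000e+00,  0.00000000e+00,
         1.00000000e+00]])}
{'fovy': 44.251283833781585, 'cx': 323.2529197735138, 'cy': 198.47290841914372, 'view': array([[ 9.90158082e-01, -1.39809064e-01,  6.35588374e-03,
        -4.90278246e+02],
       [ 9.64427610e-02,  7.14529742e-01,  6.92925711e-01,
        -1.19494933e+02],
       [-1.01418763e-01, -6.85493015e-01,  7.20980972e-01,
        -1.26586357e+03],
       [ 0.00000000e+00,  0.00000000e+00,  0.00000000e+00,
         1.00000000e+00]])}
{'fovy': 60.793088070195765, 'cx': 320.0922150432525, 'cy': 203.68891389416655, 'view': array([[ 9.99998992e-01,  4.85972779e-04, -1.33414338e-03,
        -5.99278141e+02],
       [-8.54076451e-04,  9.56491887e-01, -2.91757674e-01,
   
[... 199 characters left out ...]
ock': 0.15, 'joint_positions': array([-2.51767359e-05,  3.14108594e-01, -4.78241187e-02,  1.21020022e+00,
       -3.99452994e-06,  1.57078864e+00]), 'qd': array([ 1.74496137e-05, -2.95179170e-03,  4.58490518e-03,  1.42364772e-03,
       -4.71375853e-05,  2.08860700e-03]), 'joint_torque': array([-1.47968080e-04, -5.40045226e+01,  3.40059292e+01,  1.33731824e-02,
        2.28346818e-05,  3.50972789e-05]), 'ee_pos': array([ 5.99566488e+02, -1.64169171e-02,  2.30616723e+02]), 'ee_rot': array([ 1.06140817e-05,  1.57213293e+00, -1.68553113e-05]), 'wrist_force': array([-0.03595317, -0.91560355,  0.12341967]), 'ft_torque': array([-0.03035041,  0.01980322, -0.00600269]), 'opening': 85.44796906147268}
```

View pics/scene.png

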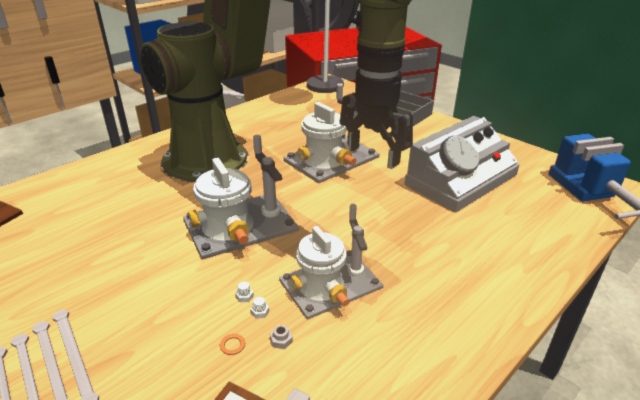

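View pics/side.png

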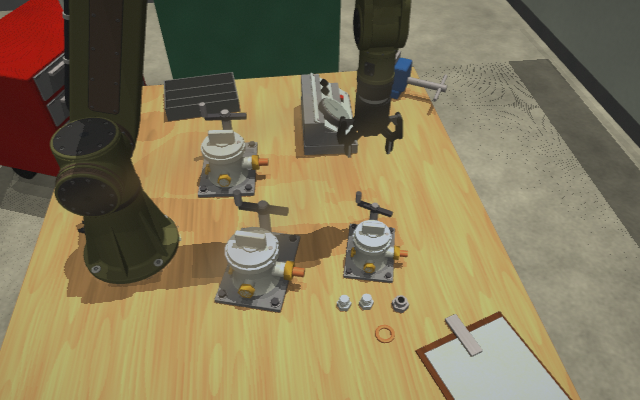

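The scene view shows three traps. The likely small one is at scene (322,265) / side (372,245), with the fittings next to it. Next I'll measure cover size and position for all three.

```bash
python3 - <<'E'
from h import *
for n in('scene','side'):
    s=load(n); W=cloud(s); print(n, np.isnan(W[...,0]).mean())
    boxes={'scene':dict(near=(265,200,385,315),big=(175,130,300,250),far=(280,80,380,180)),'side':dict(near=(340,190,410,285),big=(212,190,305,310),far=(190,95,270,195))}[n]
    g=s['pixels'].astype(int); 
    for k,(a,b,c,d) in boxes.items():
        P=W[b:d,a:c].reshape(-1,3); P=P[~np.isnan(P[:,0])]
        h=np.histogram(P[:,2],bins=np.arange(5,200,5)); 
        print(k,[(int(e),int(q)) for q,e in zip(h[0],h[1]) if q>15])
# near
W=cloud(load('side'))
for z in((86,93),(93,102),(102,109),(110,145)):
  for n,(a,b,c,d) in dict(scene=(265,200,385,315),side=(340,190,410,285)).items():
    P=cloud(load(n))[b:d,a:c].reshape(-1,3); P=P[(P[:,2]>z[0])&(P[:,2]<z[1])]
    if len(P): print(z,n,len(P),P.min(0).round(),P.max(0).round(),P.mean(0).round(1))
E
```

```text
scene 0.02715234375
near [(5, 1072), (10, 1260), (15, 352), (20, 180), (25, 128), (30, 122), (35, 146), (40, 199), (45, 283), (50, 271), (55, 121), (60, 59), (65, 53), (70, 38), (75, 84), (80, 118), (85, 266), (90, 134), (95, 36), (100, 269), (105, 759), (110, 153), (115, 106), (120, 54), (125, 54), (130, 85), (135, 105)]
big [(5, 277), (10, 2258), (15, 402), (20, 354), (25, 256), (30, 161), (35, 181), (40, 223), (45, 244), (50, 263), (55, 300), (60, 384), (65, 374), (70, 271), (75, 215), (80, 186), (85, 172), (90, 173), (95, 181), (100, 197), (105, 220), (110, 217), (115, 323), (120, 165), (125, 801), (130, 195), (135, 89), (140, 168), (145, 136), (150, 84), (155, 70), (160, 50), (165, 135), (170, 17), (175, 20), (180, 29)]
far [(5, 200), (10, 812), (15, 337), (20, 220), (25, 70), (30, 43), (35, 55), (40, 77), (45, 78), (50, 102), (55, 128), (60, 141), (65, 157), (70, 84), (75, 58), (80, 45), (85, 39), (90, 41), (95, 43), (100, 60), (105, 81), (110, 72), (115, 148), (120, 82), (125, 339), (130, 93), (135, 55), (140, 54), (145, 48), (150, 46), (155, 49), (160, 47), (165, 86), (180, 1
[... 997 characters left out ...]
88), (150, 78), (155, 50), (160, 61), (165, 86), (170, 16), (180, 50)]
(86, 93) scene 371 [ 556. -176.   86.] [643. -59.  93.] [ 614.5 -144.    89.3]
(86, 93) side 210 [ 548. -176.   86.] [640. -50.  93.] [ 587.7 -145.7   88.8]
(93, 102) scene 84 [ 565. -170.   94.] [656. -33. 102.] [ 619.7 -132.    99.7]
(93, 102) side 83 [ 553. -170.   93.] [644. -30. 102.] [ 596.9 -117.4   99.2]
(102, 109) scene 907 [ 554. -172.  102.] [657. -24. 109.] [ 604.2 -126.6  105.8]
(102, 109) side 621 [ 552. -171.  102.] [655. -26. 109.] [ 596.4 -120.9  105.4]
(110, 145) scene 564 [ 570. -144.  110.] [656. -20. 141.] [601.3 -96.6 123.4]
(110, 145) side 376 [ 568. -157.  110.] [647. -17. 142.] [594.4 -99.6 124.1]
```

```bash
cat > m.py <<'E'
from h import *
def circ(p):
    A=np.c_[2*p,np.ones(len(p))]; x=np.linalg.lstsq(A,(p**2).sum(1),rcond=None)[0]; return x[:2],np.sqrt(x[2]+x[:2]@x[:2])
def pots(n,box,c0=(597,-129)):
    W=cloud(load(n)); a,b,c,d=box; P=W[b:d,a:c].reshape(-1,3); P=P[~np.isnan(P[:,0])]
    out={}
    r=np.hypot(*(P[:,:2]-c0).T)
    T=P[(P[:,2]>94)&(P[:,2]<109)&(r<50)]
    h=cv2.convexHull(T[:,:2].astype(np.float32))[:,0].astype(float)
    out['cover_hull']=cv2.minEnclosingCircle(h.astype(np.float32))
    F=P[(P[:,2]>86)&(P[:,2]<92)&(r<55)]; out['flange']=cv2.minEnclosingCircle(F[:,:2].astype(np.float32))
    R=P[(P[:,2]>115)&(r<36)]; out['rib']=cv2.minAreaRect(R[:,:2].astype(np.float32)); out['ribz']=np.percentile(R[:,2],[50,95,99])
    R=P[(P[:,2]>132)&(r<36)]; out['ribtop']=cv2.minAreaRect(R[:,:2].astype(np.float32))
    C=P[(P[:,2]>104)&(P[:,2]<114)&(r>56)]; out['bar']=cv2.minAreaRect(C[:,:2].astype(np.float32))
    K=P[(P[:,2]>118)&(r>50)]; out['knob']=K.mean(0) if len(K) else None; out['nk']=len(K),
    G=P[(P[:,2]>6)&(P[:,2]<13)]; out['foot']=cv2.minAreaRect(G[:,:2].astype(np.float32))
    for k,v in out.items(): print(n,k,v)
E
python3 - <<'E'
from m import *
pots('scene',(265,200,385,315)); pots('side',(340,190,410,285))
import cv2
s=load('scene')['pixels'][190:360,210:400]; t=load('side')['pixels'][185:345,325:425]
s=cv2.resize(s,None,fx=2.4,fy=2.4,interpolation=2); t=cv2.resize(t,None,fx=3.4,fy=3.4,interpolation=2)
h=max(len(s),len(t)); z=np.zeros((h,s.shape[1]+t.shape[1],3),np.uint8); z[:len(s),:s.shape[1]]=s; z[:len(t),s.shape[1]:]=t; cv2.imwrite('pics/c1.png',z); print(z.shape)
E
```

```text
scene cover_hull ((594.5892333984375, -129.48880004882812), 43.907447814941406)
scene flange ((596.570556640625, -129.7306671142578), 46.644622802734375)
scene rib ((595.80126953125, -129.97483825683594), (12.396195411682129, 53.78394317626953), 75.07740020751953)
scene ribz [131.2032686  136.70324469 137.46554317]
scene ribtop ((595.4987182617188, -129.88133239746094), (12.356623649597168, 53.153560638427734), 75.02957916259766)
scene bar ((617.7115478515625, -52.56339645385742), (22.483959197998047, 91.59031677246094), 49.65229034423828)
scene knob [586.49089644 -32.57744608 129.80421775]
scene nk (94,)
scene foot ((475.479736328125, -103.552490234375), (231.84951782226562, 367.93084716796875), 73.9688949584961)
side cover_hull ((594.131103515625, -127.99449920654297), 43.22445297241211)
side flange ((593.7227783203125, -128.97409057617188), 46.617488861083984)
side rib ((593.6470947265625, -129.30760192871094), (15.16374397277832, 51.92378616333008), 75.38541412353516)
side ribz [130.28355183 136.78629208 137.32275412]
side ribtop ((593.6657104492188, -128.9161376953125), (14.39400577545166, 49.23957061767578), 75.45745849609375)
side bar ((612.7056884765625, -52.48520278930664), (22.60161781311035, 94.0479736328125), 58.771324157714844)
side knob [582.12685085 -31.2423849  130.55014267]
side nk (57,)
side foot ((613.939697265625, -95.3769302368164), (205.21649169921875, 143.6162872314453), 75.96849060058594)
(544, 796, 3)
```

View pics/c1.png

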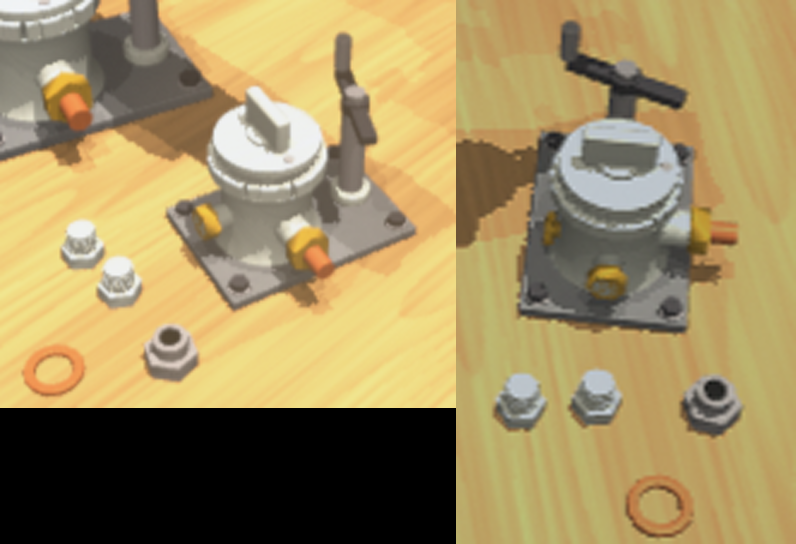

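The crop shows the small trap with the rib at crop (265,118) left / (620,150) right. The clamp is parked behind it with its knob at (343,50), and the fittings are in front on −y. The heights match: cover top 106, rib top 136, flange 90. The centre is about (594.7,−129.4) and the rib lies at −15°.

I'll move above the rib with the jaws across it.

```bash
python3 -m inch '[[[-0.002,-0.03,0],0.15],[[-0.005,-0.07,0],0.3],[[-0.005,-0.11,0],0.45],[[-0.005,-0.13,0],0.6],[[-0.005,-0.13,0],0.75],[[-0.005,-0.13,0],0.9],[[-0.005,-0.13,0],1.05],[[-0.005,-0.13,0],1.2],[[-0.005,-0.13,0],1.309],[[-0.005,-0.13,0],1.309],[[-0.005,-0.13,0],1.309]]' 0.55 20
python3 - <<'E'
from m import *
s=snap('wrist','w1.png')
print(robot.sense()['joint_positions'])
pots('wrist',(0,0,640,400))
E
```

```text
clock: 1.25
ee_pos: [594.4, -130.0, 230.4]
ee_rot: [-1.013, 1.324, 1.012]
wrist_force: [0.1, 0.6, 1.0]
opening: 47.0
[-0.21452864  0.33032008 -0.02587702  1.21499678 -0.00132219  0.04952858]
wrist cover_hull ((594.7005004882812, -127.08717346191406), 41.96433639526367)
wrist flange ((594.7212524414062, -126.97461700439453), 46.4796142578125)
wrist rib ((591.3743286132812, -125.70321655273438), (53.18550491333008, 63.02756881713867), 12.256688117980957)
wrist ribz [304.12021199 317.79667501 319.37177296]
wrist ribtop ((591.3743286132812, -125.70321655273438), (53.18550491333008, 63.02756881713867), 12.256688117980957)
wrist bar ((614.172119140625, -48.65835189819336), (23.271032333374023, 96.50138854980469), 49.84912109375)
wrist knob [ 582.98799638 -132.03271416  290.00993594]
wrist nk (11248,)
wrist foot ((680.24560546875, -319.9548645019531), (253.77294921875, 653.2230224609375), 30.020923614501953)
```

View pics/w1.png

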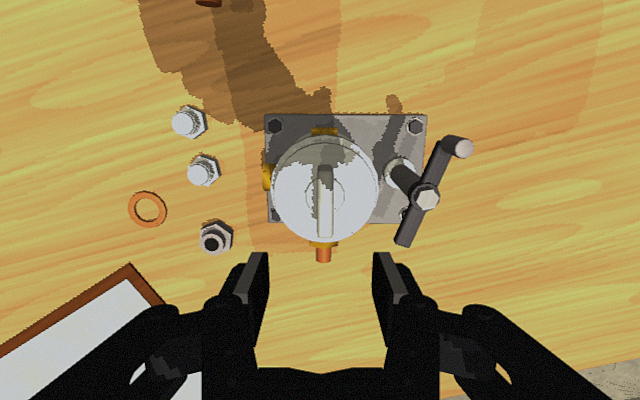

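The wrist view shows the rib at (324,200) nearly aligned with the jaws. The clamp pivot is at (425,198), the knob at (457,148) and the finger end at (403,242). The clamp already stands some way round from its parked position.

```bash
python3 - <<'E'
from m import *
W=cloud(load('wrist')); px=load('wrist')['pixels'].astype(int)
u=np.arange(640)[None]; v=np.arange(400)[:,None]
def sel(m): return W[m].astype(np.float32)
z=W[...,2]; r=np.hypot(W[...,0]-594.7,W[...,1]+128.7)
for a,b in((115,140),(130,140)): print('rib',cv2.minAreaRect(sel((z>a)&(z<b)&(r<36)&(v<250))[:,:2]))
m=(v>130)&(v<250)&(u>380)&(u<480)
B=sel(m&(z>104)&(z<111.5)); print(len(B),cv2.minAreaRect(B[:,:2]),np.median(B[:,2]))
B=sel(m&(z>112)&(z<117)); print('boss',len(B),B.mean(0), cv2.minEnclosingCircle(B[:,:2]))
B=sel(m&(z>134)&(z<146)); print('knob',len(B),np.median(B,0), cv2.minEnclosingCircle(B[:,:2]))
for n,p in dict(c1=(265,115),c2=(427,115),c3=(267,222),tip1=(395,243),tip2=(410,247),piv=(426,197),pillarbase=(398,166)).items(): print(n,world(load('wrist'),*p,10 if n[0]=='c' else None).round(1), world(load('wrist'),*p,{'c':10,'t':110,'p':110}[n[0]]).round(1))
E
```

```text
Traceback (most recent call last):
cv2.error: OpenCV(4.12.0) /io/opencv/modules/imgproc/src/convhull.cpp:143: error: (-215:Assertion failed) total >= 0 && (depth == CV_32F || depth == CV_32S) in function 'convexHull'
```

```bash
python3 - <<'E'
from m import *
W=cloud(load('wrist'))
u=np.arange(640)[None]; v=np.arange(400)[:,None]
z=W[...,2]; r=np.hypot(W[...,0]-594.7,W[...,1]+128.7)
print('hist',[(int(e),int(q)) for q,e in zip(*np.histogram(z[120:245,265:480],bins=np.arange(5,160,5)))])
for k in((326,190),(326,215),(300,190),(360,190),(426,197),(440,172),(405,235),(458,148)): print(k,W[k[1],k[0]].round(1))
def rect(m):
    B=np.ascontiguousarray(W[m].astype(np.float32)[:,:2]); print(len(B), cv2.minAreaRect(B) if len(B)>3 else '', B.mean(0))
m=(v>130)&(v<250)&(u>380)&(u<480)
rect((z>115)&(z<142)&(r<36)&(v<250)); rect(m&(z>104)&(z<111.5)); rect(m&(z>112)&(z<118)); rect(m&(z>134)&(z<146))
for n,p in dict(c1=(265,115),c2=(427,115),c3=(267,222),tip1=(395,243),tip2=(410,247),piv=(426,197)).items(): print(n, world(load('wrist'),*p,{'c':10,'t':110,'p':112}[n[0]]).round(1))
E
```

```text
hist [(5, 2119), (10, 3761), (15, 555), (20, 227), (25, 199), (30, 49), (35, 32), (40, 80), (45, 94), (50, 216), (55, 51), (60, 35), (65, 36), (70, 38), (75, 54), (80, 84), (85, 419), (90, 665), (95, 19), (100, 273), (105, 7031), (110, 1470), (115, 435), (120, 60), (125, 75), (130, 209), (135, 1143), (140, 141), (145, 0), (150, 0)]
(326, 190) [ 583.5 -123.4  136.8]
(326, 215) [ 601.7 -128.3  136.9]
(300, 190) [ 585.8 -145.4  106.2]
(360, 190) [598.4 -98.5 106.4]
(426, 197) [614.3 -50.5 117. ]
(440, 172) [599.2 -35.  111. ]
(405, 235) [644.4 -71.5 110.6]
(458, 148) [577.5 -28.9 139.9]
1144 ((594.3209838867188, -126.86882781982422), (11.920379638671875, 51.81217575073242), 74.99553680419922) [ 591.8725  -126.10734]
1535 ((614.7421875, -49.1392822265625), (23.271032333374023, 95.00968170166016), 49.84912109375) [615.67175 -52.024  ]
389 ((609.1508178710938, -47.449462890625), (23.04492950439453, 87.14407348632812), 66.94609069824219) [608.7237  -48.40307]
362 ((578.5089111328125, -24.842365264892578), (13.299935340881348, 13.073330879211426), 78.1104965209961) [578.1761  -25.60356]
c1 [ 522.2 -170.5   10. ]
c2 [565.8  -9.1  10. ]
c3 [ 634.7 -204.2   10. ]
tip1 [649.6 -80.9 110. ]
tip2 [656.4 -69.4 110. ]
piv [616.1 -49.4 112. ]
```

Three views agree within about 2 mm: rib centre (594.4,−128.7), rib and pot yaw −15°, pivot (615.5,−50.5), clamp at about 0.33 rad. Now I'll descend.

```bash
python3 -m inch '[[[0,0.0012,-0.03],0],[[0,0.0012,-0.06],0],[[0,0.0012,-0.08],0],[[0,0.0012,-0.095],0],[[0,0.0012,-0.105],0],[[0,0.0012,-0.112],0],[[0,0.0012,-0.116],0],[[0,0.0012,-0.118],0],[[0,0.0012,-0.118],0],[[0,0.0012,-0.118],0]]' - 20
python3 - <<'E'
from h import *
s=snap('side'); t=snap('wrist')
a=cv2.resize(s['pixels'][150:300,300:450],(500,500),interpolation=2); b=t['pixels'][100:400,200:500]
b=cv2.resize(b,(300,300)); o=np.zeros((500,800,3),np.uint8); o[:,:500]=a; o[:300,500:]=b; cv2.imwrite('pics/c2.png',o)
E
```

```text
clock: 2.3
ee_pos: [594.9, -128.9, 113.1]
ee_rot: [-1.014, 1.323, 1.011]
wrist_force: [-0.2, 0.9, -0.7]
opening: 46.8
```

View pics/c2.png

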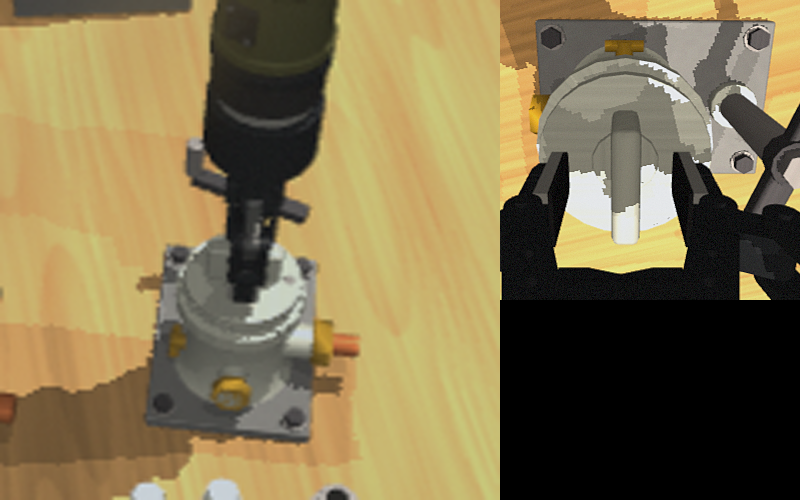

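The rib (crop x≈625) sits midway between the pads (566, 677) and the clamp is clear of the fingers. I'll close gently.

```bash
python3 -m inch '[[[0,0,0],0],[[0,0,0],0],[[0,0,0],0],[[0,0,0],0],[[0,0,0],0],[[0,0,0],0],[[0,0,0],0]]' 0 20
python3 -c "
from plant import robot;s=robot.sense();print(s['wrist_force'],s['ft_torque'])"
```

```text
clock: 3.1
ee_pos: [595.5, -127.0, 113.4]
ee_rot: [-1.012, 1.32, 1.013]
wrist_force: [0.1, 4.9, 1.4]
opening: 11.3
[0.14142661 4.93480202 1.36376575] [ 1.0649718  -0.27000618 -0.04000181]
```

```bash
python3 -m inch '[[[0,0,-0.001],0],[[0,0,-0.001],0],[[0,0,-0.002],0],[[0,0,-0.002],0],[[0,0,-0.002],0]]'
python3 -c "
from plant import robot;s=robot.sense();print(s['wrist_force'],s['ft_torque'])"
```

```text
clock: 3.6
ee_pos: [595.6, -127.0, 112.5]
ee_rot: [-1.012, 1.319, 1.013]
wrist_force: [-4.1, 2.0, 10.0]
opening: 11.2
[-4.07469541  2.04630232 10.01121101] [ 0.30560074  0.71389764 -0.02278007]
```

About 10 N down, most of it on the pin. The first 17° are known to be empty, so I'll turn 0.2 rad clockwise now.

```bash
cat > st.py <<'E'
from plant import robot; import numpy as np
from scipy.spatial.transform import Rotation as R
s=robot.sense(); M=R.from_rotvec(s['ee_rot']).as_matrix(); jz=M[:,2]
print('t',round(s['clock'],2),'p',s['ee_pos'].round(2),'jaw deg',round(np.degrees(np.arctan2(jz[1],jz[0])),2),'F',s['wrist_force'].round(1),'T',s['ft_torque'].round(2),'tilt',(M[:2,0]).round(4))
E
python3 st.py
python3 -m inch '[[[0,0,-0.001],-0.01],[[0,0,-0.001],-0.03],[[0,0,-0.001],-0.05],[[0,0,-0.001],-0.07],[[0,0,-0.001],-0.09],[[0,0,-0.001],-0.11],[[0,0,-0.001],-0.13],[[0,0,-0.001],-0.15],[[0,0,-0.001],-0.17],[[0,0,-0.001],-0.19],[[0,0,-0.001],-0.2],[[0,0,-0.001],-0.2]]' >/dev/null; python3 st.py
```

```text
t 3.6 p [ 595.55 -126.96  112.46] jaw deg 74.92 F [-4.1  2.  10. ] T [ 0.31  0.71 -0.02] tilt [0.0023 0.0022]
t 4.8 p [ 595.47 -127.03  112.44] jaw deg 63.48 F [-3.6  2.5  9.5] T [0.13 0.74 0.19] tilt [0.0031 0.0014]
```

```bash
cat >> st.py <<'E'
import sys
if s['ee_pos'][2]<111.9 or abs(s['ft_torque'][2])>0.35 or s['wrist_force'][2]<4 or s['wrist_force'][2]>15: print('STOP'); sys.exit(1)
E
python3 -m inch '[[[0,0,-0.001],-0.02],[[0,0,-0.001],-0.04],[[0,0,-0.001],-0.05],[[0,0,-0.001],-0.06],[[0,0,-0.001],-0.07],[[0,0,-0.001],-0.08],[[0,0,-0.001],-0.08]]' >/dev/null && python3 st.py &&
python3 -m inch '[[[0,0,-0.001],-0.01],[[0,0,-0.001],-0.02],[[0,0,-0.001],-0.03],[[0,0,-0.001],-0.04],[[0,0,-0.001],-0.05],[[0,0,-0.001],-0.06],[[0,0,-0.001],-0.06]]' >/dev/null && python3 st.py &&
python3 -m inch '[[[0,0,-0.001],-0.01],[[0,0,-0.001],-0.02],[[0,0,-0.001],-0.03],[[0,0,-0.001],-0.04],[[0,0,-0.001],-0.05],[[0,0,-0.001],-0.06],[[0,0,-0.001],-0.06]]' >/dev/null && python3 st.py &&
python3 -m inch '[[[0,0,-0.001],-0.01],[[0,0,-0.001],-0.02],[[0,0,-0.001],-0.03],[[0,0,-0.001],-0.04],[[0,0,-0.001],-0.05],[[0,0,-0.001],-0.06],[[0,0,-0.001],-0.06]]' >/dev/null && python3 st.py
```

```text
t 5.5 p [ 595.5  -127.12  112.46] jaw deg 58.9 F [-3.6  1.2  8.7] T [0.14 0.74 0.23] tilt [0.0037 0.0009]
t 6.2 p [ 595.43 -127.19  112.32] jaw deg 55.47 F [-2.7  1.8  8.2] T [0.15 0.73 0.04] tilt [0.0041 0.0004]
t 6.9 p [ 595.38 -127.24  111.37] jaw deg 52.01 F [-1.1  0.6  3.5] T [ 0.09  0.41 -0.02] tilt [0.0041 0.0001]
STOP
```

At about 23° the z fell 1 mm and the force faded, so the pin is entering the hole. I'll press down without turning.

```bash
python3 -m inch '[[[0,0,-0.0005],0],[[0,0,-0.001],0],[[0,0,-0.0015],0],[[0,0,-0.0015],0]]' >/dev/null; python3 st.py
```

```text
t 7.3 p [ 595.37 -127.25  110.32] jaw deg 52.0 F [-1.9  1.6  6.6] T [ 0.16  0.71 -0.08] tilt [0.0043 0.0001]
STOP
```

```bash
python3 -m inch '[[[0,0,-0.001],-0.01],[[0,0,-0.001],-0.02],[[0,0,-0.0013],-0.03],[[0,0,-0.0013],-0.03]]' >/dev/null; python3 st.py; python3 -m inch '[[[0,0,-0.0005],0],[[0,0,-0.001],0],[[0,0,-0.0015],0],[[0,0,-0.0015],0]]' >/dev/null; python3 st.py
```

```text
t 7.7 p [ 595.38 -127.26  108.93] jaw deg 50.27 F [-1.3  0.9  2.5] T [ 0.15  0.37 -0.09] tilt [ 0.0043 -0.0001]
STOP
t 8.1 p [ 595.31 -127.27  107.38] jaw deg 50.26 F [-1.3  1.   4.8] T [ 0.17  0.53 -0.12] tilt [ 0.0041 -0.    ]
STOP
```

```bash
python3 -m inch '[[[0,0,-0.0005],-0.005],[[0,0,-0.001],-0.005],[[0,0,-0.0015],-0.005],[[0,0,-0.0015],-0.005]]' >/dev/null; python3 st.py; python3 -m inch '[[[0,0,-0.0005],0],[[0,0,-0.001],0],[[0,0,-0.0015],0],[[0,0,-0.0015],0]]' >/dev/null; python3 st.py
```

```text
t 8.5 p [ 595.35 -127.29  105.89] jaw deg 49.98 F [-1.9  1.2  5. ] T [ 0.18  0.44 -0.07] tilt [ 0.0042 -0.0001]
STOP
t 8.9 p [ 595.41 -127.28  105.17] jaw deg 49.97 F [-3.5  2.  10.2] T [ 0.26  0.93 -0.14] tilt [ 0.0046 -0.0001]
STOP
```

```bash
python3 -m inch '[[[0,0,-0.0005],0],[[0,0,-0.001],0],[[0,0,-0.0013],0],[[0,0,-0.0013],0],[[0,0,-0.0013],0]]' >/dev/null; python3 st.py; python3 -m inch '[[[0,0,-0.0005],0],[[0,0,-0.001],0],[[0,0,-0.0018],0],[[0,0,-0.002],0],[[0,0,-0.002],0]]' >/dev/null; python3 st.py
```

```text
t 9.4 p [ 595.45 -127.26  105.09] jaw deg 49.97 F [-5.2  1.  14. ] T [ 0.4   1.16 -0.1 ] tilt [ 0.0053 -0.0001]
STOP
t 9.9 p [ 595.55 -127.28  104.99] jaw deg 49.97 F [-6.1  2.7 17.6] T [ 0.44  1.61 -0.03] tilt [ 0.0064 -0.0003]
STOP
```

Hard stop after about 7.4 mm. I'll let go, rise and check the cover height by camera.

```bash
python3 -m inch '[[[0,0,0],0],[[0,0,0],0],[[0,0,0],0],[[0,0,0],0],[[0,0,0],0],[[0,0,0],0]]' 0.55 20 >/dev/null; python3 st.py
python3 -m inch '[[[0,0,0.005],0],[[0,0,0.02],0],[[0,0,0.04],0],[[0,0,0.06],0],[[0,0,0.09],0],[[0,0,0.11],0],[[0,0,0.12],0],[[0,0,0.125],0],[[0,0,0.125],0],[[0,0,0.125],0]]' >/dev/null; python3 st.py
python3 - <<'E'
from h import *
for n in('wrist','scene','side'):
    W=cloud(snap(n,n+'2.png')); z=W[...,2]; r=np.hypot(W[...,0]-594.6,W[...,1]+128.5)
    m=(r<38)&(z>90)&(z<112); R=(r<34)&(z>118)&(z<142); B=np.ascontiguousarray(W[R].astype(np.float32)[:,:2])
    fl=(r>43)&(r<47)&(z>84)&(z<94)
    print(n,'top',np.median(z[m]).round(2),'rib95',np.percentile(z[R],[80,95]).round(2),'flange',np.median(z[fl]).round(2),cv2.minAreaRect(B))
E
```

```text
t 10.5 p [ 595.44 -127.27  104.71] jaw deg 49.96 F [1.  0.2 0.9] T [ 0.04 -0.03  0.03] tilt [ 0.006  -0.0002]
STOP
t 11.5 p [ 594.86 -127.13  228.53] jaw deg 49.96 F [ 0.3  0.2 -0.1] T [-0.02  0.   -0.  ] tilt [0.0042 0.0002]
STOP
wrist top 98.4 rib95 [128.61 129.18] flange 90.29 ((594.4901123046875, -126.48982238769531), (11.596356391906738, 51.11697006225586), 49.69886016845703)
scene top 97.9 rib95 [128.08 128.79] flange 89.09 ((596.6989135742188, -130.15786743164062), (12.0372896194458, 50.951416015625), 49.91203689575195)
side top 97.64 rib95 [127.71 129.85] flange 88.16 ((593.2401123046875, -129.68405151367188), (15.205426216125488, 51.517887115478516), 53.67257308959961)
```

View pics/wrist2.png

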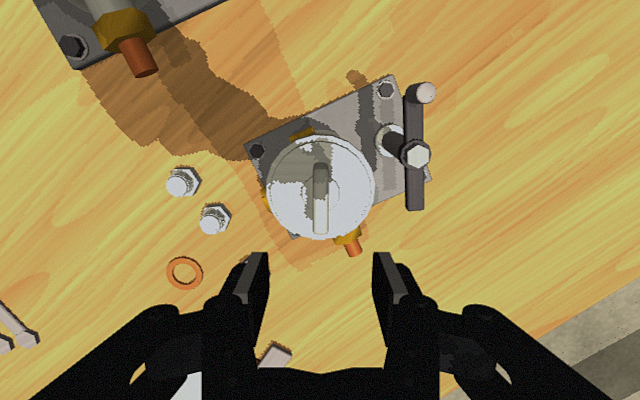

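The wrist view shows the cover seated. Its top went from 106.4 to 98.4, an 8.0 mm drop and so flush. The rib is at (322,200), the clamp knob at (427,93) and the pivot at (417,155). Before swinging the knob I'll refine it and check for clearance.

```bash
python3 - <<'E'
from h import *
W=cloud(load('wrist')); z=W[...,2]
for z0,z1,n in((134,146,'knob'),(114,120,'boss')):
    m=(z>z0)&(z<z1)&(np.hypot(W[...,0]-(579 if n=='knob' else 616),W[...,1]+(25 if n=='knob' else 50))<14)
    B=np.ascontiguousarray(W[m].astype(np.float32)); print(n,len(B),np.median(B,0),cv2.minEnclosingCircle(np.ascontiguousarray(B[:,:2])))
for n in('scene','side'):
    W=cloud(load(n)); m=(abs(W[...,0]-620)<110)&(W[...,1]>10)&(W[...,1]<130)&(W[...,2]>60)
    print(n,m.sum(), (W[m].min(0),W[m].max(0)) if m.any() else '')
k=np.array([616.1,-50.0]); p=np.array([594.86,-127.13])
for j in (0.33,0.5,0.7,0.9,1.1,1.3,1.5,1.57,1.6):
    th=np.radians(165)-j; q=k+45*np.array([np.cos(th),np.sin(th)]); print(j,q.round(1),(q-(k+45*np.array([np.cos(np.radians(165)-.33),np.sin(np.radians(165)-.33)]))).round(1))
E
```

```text
knob 407 [578.4315   -25.331308 139.93387 ] ((578.7858276367188, -24.691946029663086), 7.040580749511719)
boss 406 [615.66187  -50.057877 118.1978  ] ((615.7233276367188, -51.537925720214844), 10.347040176391602)
scene 0 
side 0 
0.33 [578.8 -24.9] [0. 0.]
0.5 [583.5 -18.9] [4.8 6. ]
0.7 [590.4 -13.1] [11.6 11.8]
0.9 [598.2  -8.7] [19.5 16.2]
1.1 [606.8  -6. ] [28.  18.9]
1.3 [615.7  -5. ] [36.9 19.9]
1.5 [624.6  -5.8] [45.9 19.1]
1.57 [627.7  -6.5] [49.  18.4]
1.6 [629.   -6.9] [50.3 18. ]
```

```bash
python3 -m inch '[[[-0.005,0.03,0],0.05],[[-0.012,0.07,0],0.105],[[-0.016,0.1,0],0.105],[[-0.016,0.102,0],0.105],[[-0.016,0.102,-0.02],0.105],[[-0.016,0.102,-0.05],0.105],[[-0.016,0.102,-0.07],0.105],[[-0.016,0.102,-0.07],0.105],[[-0.016,0.102,-0.07],0.105]]' 0.4 20; python3 st.py
python3 - <<'E'
from h import *
cv2.imwrite('pics/w3.png',snap('wrist')['pixels'])
E
```

```text
clock: 12.55
ee_pos: [578.7, -25.6, 158.5]
ee_rot: [-0.762, 1.43, 0.76]
wrist_force: [-0.1, -0.1, 0.0]
opening: 33.9
t 12.55 p [578.65 -25.62 158.46] jaw deg 55.95 F [-0.1 -0.1  0. ] T [-0.02  0.02  0.05] tilt [0.003  0.0005]
STOP
```

View pics/w3.png

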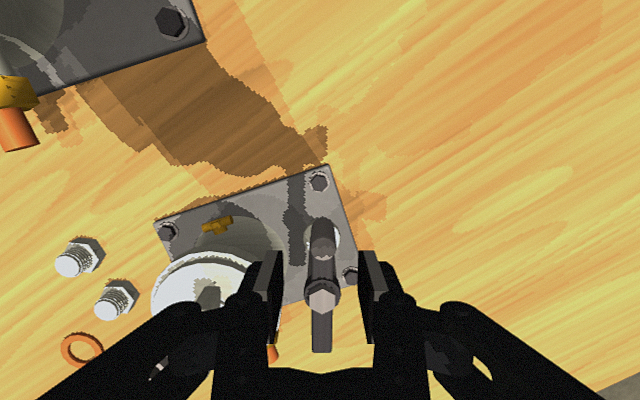

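The knob (322,235) sits centrally between the pads (272, 372) and the bar lies square to the jaws. I'll descend and grip the knob.

```bash
python3 -m inch '[[[0,0.0005,-0.015],0],[[0,0.0005,-0.028],0],[[0,0.0005,-0.036],0],[[0,0.0005,-0.041],0],[[0,0.0005,-0.043],0],[[0,0.0005,-0.043],0]]' >/dev/null; python3 st.py
python3 -m inch '[[[0,0,0],0],[[0,0,0],0],[[0,0,0],0],[[0,0,0],0],[[0,0,0],0],[[0,0,0],0]]' 0 20; python3 st.py
```

```text
t 13.2 p [579.41 -25.1  116.34] jaw deg 55.95 F [ 0.1  0.3 -0.9] T [-0.01  0.02  0.04] tilt [0.0047 0.0004]
STOP
clock: 13.8
ee_pos: [579.7, -25.0, 116.7]
ee_rot: [-0.762, 1.428, 0.759]
wrist_force: [0.1, 0.8, 3.7]
opening: 13.4
t 13.8 p [579.71 -24.96 116.74] jaw deg 55.96 F [0.1 0.8 3.7] T [ 0.19  0.05 -0.  ] tilt [0.0055 0.0007]
STOP
```

```bash
python3 -m inch '[[[0.0023,0.0031,0],-0.085],[[0.0048,0.006,0],-0.17],[[0.008,0.009,0],-0.27],[[0.0116,0.0118,0],-0.37],[[0.0154,0.0142,0],-0.47],[[0.0195,0.0162,0],-0.57],[[0.0195,0.0162,0],-0.57]]' >/dev/null; python3 st.py
```

```text
t 14.5 p [599.31  -8.93 116.77] jaw deg 23.29 F [-1.1  0.4  3.7] T [-0.11  0.19 -0.1 ] tilt [ 0.0048 -0.0031]
STOP
```

```bash
python3 -m inch '[[[0.0042,0.0015,0],-0.1],[[0.0085,0.0027,0],-0.2],[[0.013,0.0034,0],-0.3],[[0.0174,0.0037,0],-0.4],[[0.022,0.0035,0],-0.5],[[0.0264,0.0029,0],-0.6],[[0.0295,0.0022,0],-0.67],[[0.0295,0.0022,0],-0.67],[[0.0295,0.0022,0],-0.67]]' >/dev/null; python3 st.py
```

```text
t 15.4 p [628.    -7.22 116.74] jaw deg -14.99 F [-3.4 -1.5  5.3] T [-0.2   0.79 -0.01] tilt [ 0.0005 -0.006 ]
```

```bash
python3 -m inch '[[[0.001,-0.0003,0],0],[[0.0025,-0.0007,0],0],[[0.0025,-0.0007,0],0]]' >/dev/null; python3 st.py
python3 -m inch '[[[0,0,0],0],[[0,0,0],0],[[0,0,0],0],[[0,0,0],0],[[0,0,0],0],[[0,0,0],0]]' 0.4 20 >/dev/null
python3 -m inch '[[[0,0,0.01],0],[[0,0,0.03],0],[[0,0,0.06],0],[[0,0,0.09],0],[[0,0,0.11],0],[[0,0,0.12],0],[[0,0,0.12],0],[[0,0,0.12],0]]' >/dev/null; python3 st.py
python3 - <<'E'
from h import *
s=snap('wrist'); W=cloud(s); z=W[...,2]
m=(z>134)&(z<146)&(np.hypot(W[...,0]-628,W[...,1]+7)<20); k=np.median(W[m],0)
d=k[:2]-np.array([615.9,-50]); print('knob',k.round(1),'joint',np.radians(165)-np.arctan2(d[1],d[0]))
t=snap('scene'); 
for n,q in(('wrist',s),('scene',t)):
    W=cloud(q); z=W[...,2]; r=np.hypot(W[...,0]-595,W[...,1]+127.5); mm=(r<38)&(z>90)&(z<103); print(n,'top',np.median(z[mm]).round(2))
o=np.zeros((400,800,3),np.uint8); o[:,:400]=s['pixels'][:,120:520]; o[:,400:]=cv2.resize(t['pixels'][200:350,220:370],(400,400),interpolation=2); cv2.imwrite('pics/f.png',o)
E
```

```text
t 15.7 p [628.12  -7.25 116.61] jaw deg -14.88 F [-9.4  1.7  8.8] T [ 0.37  1.76 -0.1 ] tilt [-0.0036 -0.0045]
t 17.1 p [627.88  -7.27 235.82] jaw deg -14.87 F [0.  0.5 0. ] T [-0.    0.01 -0.03] tilt [-0.0044 -0.0044]
STOP
knob [628.9  -5.8 140.1] joint 1.5956756709918694
wrist top 98.46
scene top 97.91
```

View pics/f.png

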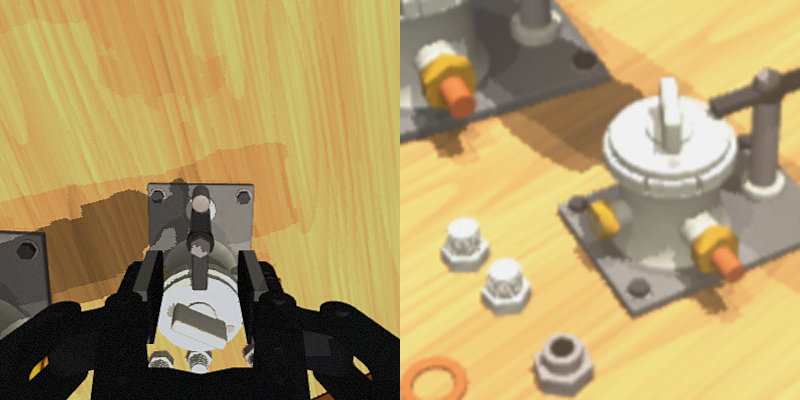

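The final picture shows the clamp finger (left view 200,275; right view 718,108) reaching over the rim, at its stop. The cover is flush, the fittings are where they were, and the arm is clear. Handing in.

```bash
python3 -c "
from plant import robot; print(robot.finish_job())"
```

```text
the job is handed in; nothing more can be done
None
```

The dirt trap is closed and clamped, and I handed the job in at about 17 s; the hand-in reported no verdict.

**Cover:** I gripped the rib with 20 N and turned the cover clockwise with about 9–10 N of downward force. The pin began to drop after about 23° and was in at about 25°. I then pressed the cover down to a hard stop, with a peak of about 18 N at the wrist.

**Clamp:** I swung it by its knob from about 0.33 rad to its stop, felt the stop at about 9 N sideways, let go and moved clear.

**Last checks:**
- **Cover height:** the top reads 98.4 mm (wrist camera) and 97.9 mm (scene camera), against 98 mm for seated. It fell 8.0 mm by camera. The gripper travelled only about 7.4 mm, probably because the first reading was taken under load and the grip slipped slightly.
- **Clamp angle:** about 1.6 rad by camera, which is the 1.57 stop within measuring error.
- **Forces:** the wrist force after release was close to zero. The force on the pin itself cannot be measured directly, but it should have stayed within the 18 N seen at the wrist.
- **Loose fittings:** they look unmoved in the pictures; I did not measure their positions. The arm never went near them.
- **Camera agreement:** the cameras disagreed by about 2–3 mm sideways. I used the wrist view, which matched the arm's own position when gripping.

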